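# Draw back the spring jaw of the bowl nest and hold it at the mark

## Robot

A 6-joint arm with a two-finger parallel gripper is mounted at the origin on the work surface; the furniture and walls round the work are solid. World frame = base frame: x ahead of the robot, y to its left, z up, the work surface at z = 0. Lengths are in mm, angles in rad, forces in N, time in s.
With the tool pointing down it reaches from about 275 to 1000 mm from the base axis. Payload 8.4 kg.
Tool frame: the origin (TCP) lies between the finger pads; the fingertips stand r.nose_length ahead of it and the grasp point (between the pads) lies 8 mm behind it (r.nose_length is the distance from the TCP to the fingertips, in mm); y points along the fingers, x is the direction in which the jaws open and shut, and the axes are right-handed (so a half turn about y gives the same grasp; the last joint's range is limited). The gripper opens to 85 mm and grips with 20 to 120 N. Pads are 22 mm wide; open, the fingers measure 114 mm over their backs; the gripper's body (76 mm by 85 mm) begins 54 mm behind the grasp point. The pads swing forward as they close: fully open they stand 13 mm farther back than shut.
Start: joints at [-0.002, 0.353, 1.633, -0, 1.155, -0.002], TCP at [625.002, -0, 242.281] pointing down, gripper open.
Joint ranges: [-2.63, 2.63], [-0.92, 2.1], [0.06, 2.66], [-1.3, 4.44], [0, 2.69], [-3.02, 3.02]. Speed limits (rad/s): [2.22, 2.22, 2.79, 3.14, 3.14, 3.14].

## Interface

Orientations are given as [roll, pitch, yaw] about the fixed x, y, z axes, in that order (R = Rz(yaw) Ry(pitch) Rx(roll)).
In Python, from rig import r, cams, order gives the robot as it stands. The module is installed in compiled form; this text tells all that it offers.
- The arm moves only by the shell command python3 -m crank 'ROWS' [FORCE]. ROWS is JSON, a list of rows, each a list of 7 numbers: the turn, a rotation vector about the tool's x, y, z in degrees, then the shift along the tool's x, y, z in cm, then the opening, from -1 (shut) to 1 (fully open). A call has exactly 10 rows; each row shifts and turns the pose as measured when the row begins, along the tool's axes as they then stand; what a row does not reach is not made up. A row lasts 1/12 s, in which the tool goes at most 41.7 mm and 7.16 degrees, less where a joint would pass 70% of its speed; a pose out of reach is approached as far as the arm can. A call with a gripper value outside its range is refused whole. The fingers move at their own pace and stop on an object; FORCE is the grip in N (left out, the last holds). Time passes only in rows, so rows that do not move let the fingers close, or fill a call up. It gives the time, the measured TCP pose, the force and the opening at its end, in the units of the state.
- r.sense(): the state, without advancing time (a new reading comes with each control period).
- cams.grab_frame(name): name is "scene" or "side" or "wrist"; returns the picture (384x512x3 uint8, blue, green, red); there is no depth.
- cams.camera_info(name): a dict with "intrinsics" (3x3 intrinsics, pixels), "view" (4x4, takes a point from world to camera coordinates); the wrist camera has in their place "hand_eye" (4x4, takes a point from camera to tool coordinates, whose origin is the TCP and whose axes are the tool frame's). Camera axes: x right, y up, looking along -z (the intrinsics and any distortion apply to the point x, -y, -z); pixel columns grow to the right and rows downward; lengths in mm; the calibration is good to about 2 mm. A picture is of the moment at which its call begins: read the wrist's pose just before it. camera_info takes no time and is no camera call.
- order.sign_off(): hands the job in, once; it reports no verdict.
The state is a dict: "clock": time; "qpos": joint angles; "qvel": joint speeds; "joint_efforts": joint torques, N m; "eef_pos": TCP position; "tcp_rot": TCP orientation; "contact_force": force on the tool from outside, world axes, zero at the start; "wrist_torque": the same for the moment, N m; "opening": opening from 0.0 (shut) to 1.0 (fully open).
Only numpy, scipy, OpenCV 4.12 (cv2) and the standard library are available. Lean on these libraries where they do the work, as an engineer would, in place of code of your own. Each camera call takes 0.05 s, during which the arm holds its last target.

## Task

A small bowl sits in the clamping nest and its edge is to be inspected. First lay the loose retaining bar across the two notched supports, over the bowl, so that it lies level in both notches with about equal overhang, and let go of it. Then take the upright handle of the spring-loaded jaw, pull it straight out until the jaw's pointer stands opposite the tip of the mark clip on the scale, and keep it there: the program finishes while the robot still holds the jaw at the mark against its spring, with the bar still lying in both notches and the bowl still in its place in the nest.

Things in the scene. Friction and masses are not known exactly. Their poses are not given: they have to be found in the camera images.
- nest: Clamping nest, fixed: grey base plate 200 (x) x 300 (y) x 10 mm. Origin: underside, below the bowl's centre; the plate spans y -225 to +75 mm. The jaw is pulled towards its -y. Fixed vee block at y 30 to 69 mm. Heights from the underside (2 mm above the belt): vee 44 mm. Beside the jaw's slide: guide rails at x +-26 (26 mm), spring barrel at x +50 (32 mm), scale strip at x -58 (24 mm).
- seat (a point): Point of the nest midway between its two supports, at the height of the notch floors (54 mm above the nest's underside); nest's axes. The supports stand at x = +85 and -85 mm, each 20 x 52 mm; their notches run along x, 26 mm wide (y), between prongs that rise 13 mm above the notch floor.
- bar: Loose retaining bar: flat steel, 210 (x) x 18 (y) x 10 mm, 0.25 kg, with a black grip block on the middle of its top, 44 (x) x 14 (y) mm, reaching 10 to 43 mm above the bar's underside. Origin: centre of its underside; x along the bar, z up. It lies on the bench to the left of the nest.
- jaw (a joint): Travel of the spring-loaded jaw in m: 0 = home (where it starts, close to the bowl), grows as it is pulled towards the nest's -y, hard stop at 0.075. The spring pulls it home with about 4 N at home, 1.4 N more per 10 mm (8 to 12 N at the mark); let go, it runs home.
- jaw_handle (a point): Centre of the top of the jaw's upright black handle, a post 30 (nest x) x 14 (nest y) mm; top 85 mm, foot plate 29 mm above the nest's underside. Can be pinched from above across either pair of sides. With the jaw home it is 140 mm from the nest's origin towards -y; the jaw block (44 mm high) ends 64 mm nearer the bowl than the post's face. Moves with the jaw.
- jaw_pointer (a point): Tip of the jaw's pointer, a slim steel finger 30 mm above the nest's underside that points to the nest's -x and moves with the jaw. With the jaw home: x -44.5, y -100 mm in the nest's frame.
- mark_clip: The mark: dark steel clip 25 x 10 mm with a small clamp screw, fixed on the scale strip. Origin: its pointed tip (looking to the nest's +x), 24 mm above the nest's underside; nest's axes. It lies 28 to 52 mm further out (nest -y) than the pointer's home, different at every start. The pointer is at the mark when both tips have the same y in the nest's frame.
- bowl: Small loose bowl, 95 mm across and 36 mm high, between the vee jaws on the base plate (rim 46 mm above the nest's underside). Origin: centre of its underside.
Things that resemble listed ones, but are neither listed nor needed, are in the scene too. There is more than one size of the bowl; the job needs the largest.

How it is judged:
By the outcome, as a careful person would: the job done as asked, in the order asked, and still so for the second after the job is handed in, while the arm keeps its last pose, push and grip.
It also fails if it takes over 51 s, if anything falls off the work surface, if the arm or the gripper's body presses on something with over 40 N, if the wrist force passes 120 N, or if a joint passes its speed limit or range.

## Working session

There is one attempt and no reset: what is moved stays moved. The work goes in short steps, Python scripts to look and compute and a shell command to move; the robot and the scene stay as the last step left them, time stands still between calls to the robot, and variables do not carry over. Pictures are saved under pics/ and viewed, and the job is handed in when it is done.

```bash
mkdir -p pics
python3 - <<'E'
from rig import r,cams,order
import cv2
s=r.sense();print(s,r.nose_length)
for n in("scene","side","wrist"):
    f=cams.grab_frame(n);cv2.imwrite(f"pics/{n}0.png",f);i=cams.camera_info(n);print(n,i)
E
```

```text
{'clock': 0.0, 'qpos': array([-2.41825406e-03,  3.53670589e-01,  1.63415879e+00, -2.29198808e-06,
        1.15516506e+00, -2.40312805e-03]), 'qvel': array([-1.94117973e-03, -5.50735865e-04,  4.85972085e-05, -2.20954221e-03,
       -1.21181061e-03,  1.11210551e-03]), 'joint_efforts': array([-2.03471049e-03, -6.05236173e+01, -3.42063046e+01, -2.62302356e-04,
        9.48130677e-03,  3.61521288e-06]), 'eef_pos': array([ 6.24535071e+02, -1.09785540e-02,  2.41537091e+02]), 'tcp_rot': array([-1.57079505e+00,  1.40179508e-03, -1.41982184e-05]), 'contact_force': array([ 0.64154792,  0.37192142, -0.1625964 ]), 'wrist_torque': array([ 0.00113847,  0.01781459, -0.01649989]), 'opening': 1.003715940160379} 11.0
scene {'intrinsics': array([[417.03486515,   0.        , 254.70561653],
       [  0.        , 417.03486515, 196.65075548],
       [  0.        ,   0.        ,   1.        ]]), 'view': array([[ 7.79122649e-01, -6.26778064e-01, -1.08238193e-02,
        -3.71691029e+02],
       [ 4.93065438e-01,  6.02064647e-01,  6.28016428e-01,
        -3.69860344e+02],
       [-3.87110282e-01, -4.94638675e-
[... 488 characters left out ...]
      [-3.19882023e-01, -8.37706914e-01,  4.42631469e-01,
        -9.52500613e+02],
       [ 0.00000000e+00,  0.00000000e+00,  0.00000000e+00,
         1.00000000e+00]])}
wrist {'intrinsics': array([[297.24800645,   0.        , 256.79123741],
       [  0.        , 297.24800645, 194.12406585],
       [  0.        ,   0.        ,   1.        ]]), 'hand_eye': array([[ 9.99999474e-01, -1.00622630e-03,  1.97585161e-04,
        -1.09163368e+00],
       [ 4.71247161e-04,  2.79812167e-01, -9.60054649e-01,
        -1.31627368e+02],
       [ 9.10745502e-04,  9.60054237e-01,  2.79812494e-01,
         7.07332724e+01],
       [ 0.00000000e+00,  0.00000000e+00,  0.00000000e+00,
         1.00000000e+00]])}
```

View images.

View pics/scene0.png

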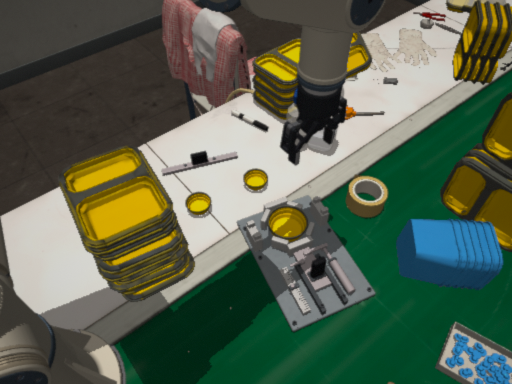

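View pics/side0.png

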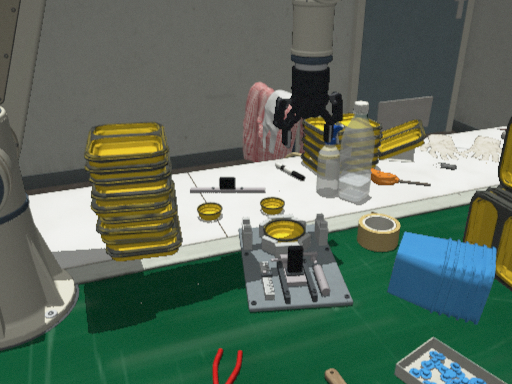

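View pics/wrist0.png

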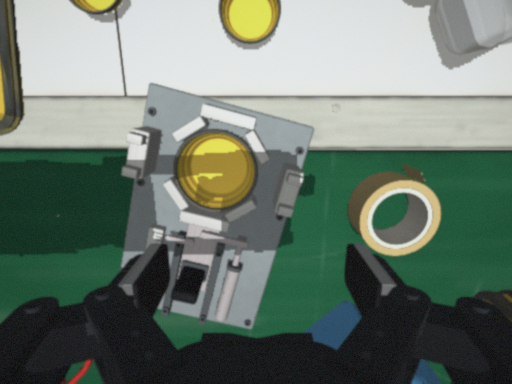

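```bash
cat > h.py <<'E'
import numpy as np,cv2
from scipy.spatial.transform import Rotation as Ro
from scipy.optimize import least_squares
from rig import r,cams
def wview(s):
    T=np.eye(4);T[:3,:3]=Ro.from_euler('xyz',s['tcp_rot']).as_matrix();T[:3,3]=s['eef_pos']
    return np.linalg.inv(T@cams.camera_info('wrist')['hand_eye'])
def proj(K,V,P):
    P=np.atleast_2d(P);c=P@V[:3,:3].T+V[:3,3];u=np.c_[c[:,0],-c[:,1],-c[:,2]]@K.T
    return u[:,:2]/u[:,2:]
def crop(n,x,y,w,h,k,out):
    f=cv2.imread(f'pics/{n}.png')[y:y+h,x:x+w];cv2.imwrite(f'pics/{out}.png',cv2.resize(f,None,fx=k,fy=k,interpolation=cv2.INTER_CUBIC))
E
python3 -c "
from h import *
crop('wrist0',100,70,240,270,2.2,'wc0') if 0 else crop('wrist0',110,75,215,260,2.3,'wc0')
crop('scene0',230,185,160,150,4,'sc0')
crop('side0',230,205,135,110,5,'dc0')
crop('scene0',150,140,100,60,6,'scb')
crop('side0',180,165,100,40,7,'dcb')
"
```

```text
(no output)
```

View pics/wc0.png

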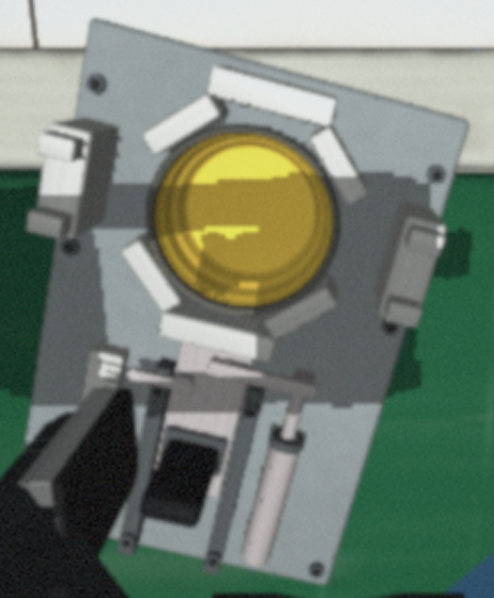

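View pics/sc0.png

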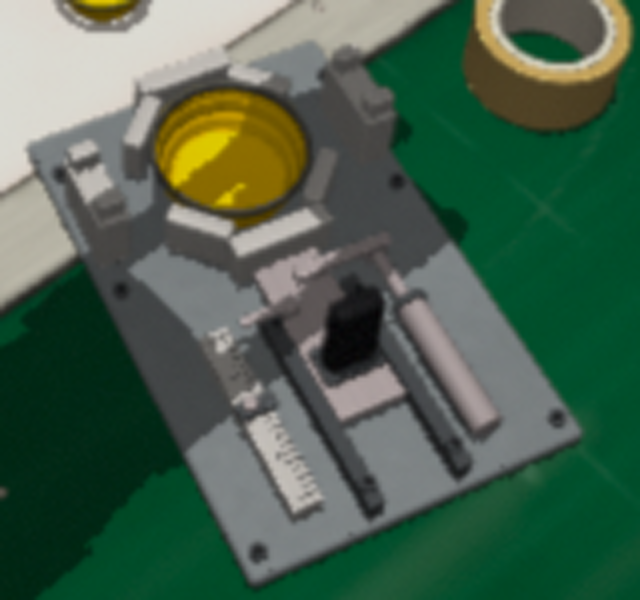

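View pics/dc0.png

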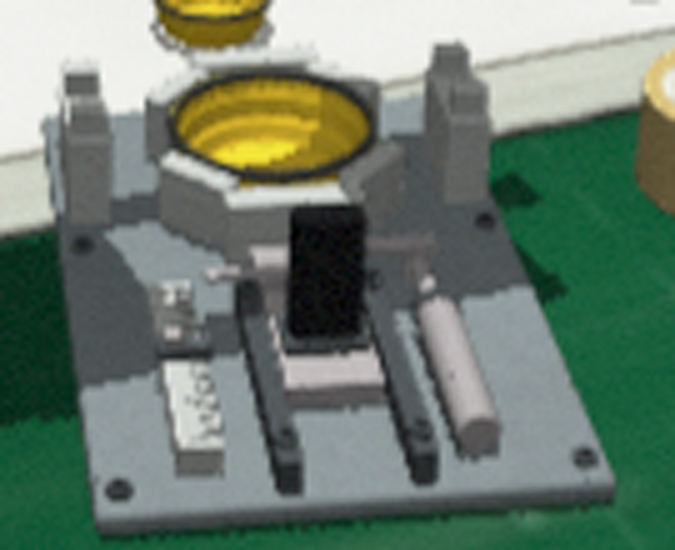

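View pics/scb.png

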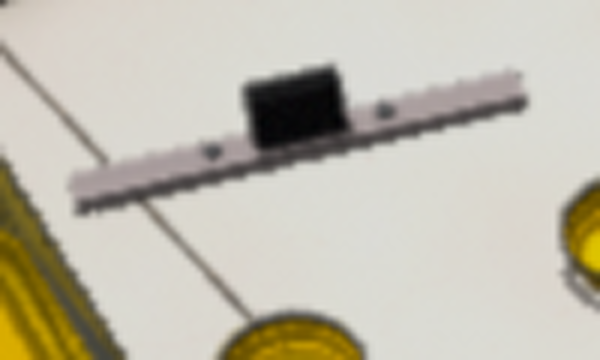

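View pics/dcb.png

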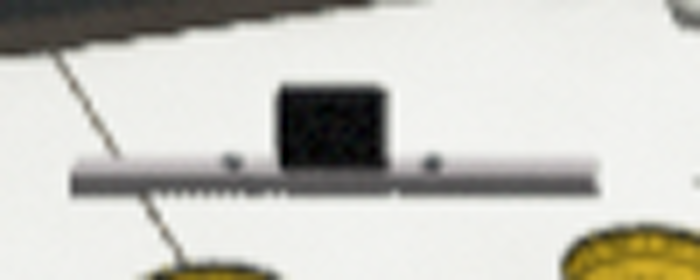

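```bash
cat > fit.py <<'E'
from h import *
s0=dict(eef_pos=np.array([624.535,0,241.537]),tcp_rot=np.array([-1.570795,.0014018,-1.4e-5]))
KV={n:(cams.camera_info(n)['intrinsics'],cams.camera_info(n)['view'] if n!='wrist' else wview(s0)) for n in('scene','side','wrist')}
def unc(o,k,p): return (np.array(p)+.5)/k-.5+np.array(o)
def fit(obs,x0):
    def res(p,full=False):
        R=Ro.from_euler('z',p[3]).as_matrix();out=[]
        for n,P,uv in obs: out.append(proj(*KV[n],R@np.array(P)+p[:3])[0]-uv)
        return np.ravel(out)
    q=least_squares(res,x0,loss='soft_l1');return q.x,res(q.x).reshape(-1,2)
if __name__=='__main__':
    W=lambda *p:unc((110,75),2.3,p);S=lambda *p:unc((230,185),4,p);D=lambda *p:unc((230,205),5,p)
    A,B,C,E=(-100,75,10),(100,75,10),(100,-225,10),(-100,-225,10)
    nest=[('wrist',A,W(92,18)),('wrist',B,W(468,122)),('wrist',C,W(327,583)),
     ('scene',A,S(30,148)),('scene',B,S(318,42)),('scene',C,S(580,436)),('scene',E,S(252,580)),
     ('side',E,D(97,522)),('side',C,D(613,488)),('side',A,D(45,118))]
    x,e=fit(nest,[600,100,0,-.2]);print(x.round(3));print(e.round(1).tolist())
    for w in('wrist',):
        x1,e=fit([o for o in nest if o[0]==w],[600,100,0,-.2]);print(w,x1.round(3),abs(e).max())
    x1,e=fit([o for o in nest if o[0]!='wrist'],[600,100,0,-.2]);print('fixed',x1.round(3),abs(e).max())
    S=lambda *p:unc((150,140),6,p);D=lambda *p:unc((180,165),7,p)
    bar=[('scene',(-105,9,10),S(68,178)),('scene',(-105,-9,10),S(78,202)),('scene',(-105,-9,0),S(78,213)),('scene',(105,9,10),S(520,70)),('scene',(105,-9,10),S(527,96)),('scene',(105,-9,0),S(527,109)),
     ('side',(-105,-9,0),D(70,196)),('side',(-105,-9,10),D(70,175)),('side',(105,-9,0),D(598,196)),('side',(105,-9,10),D(598,178)),('side',(-105,9,10),D(75,158)),('side',(105,9,10),D(598,158)),
     ('side',(-22,-7,10),D(280,168)),('side',(22,-7,10),D(387,168)),('side',(22,-7,43),D(387,90)),('side',(-22,-7,43),D(280,90)),('scene',(22,-7,10),S(347,132)),('scene',(-22,-7,10),S(258,150))]
    x,e=fit(bar,[500,300,0,.3]);print(x.round(3));print(e.round(1).tolist())
E
python3 fit.py
```

```text
[ 5.76561e+02  9.57000e-01 -2.01100e+00 -2.60000e-01]
[[-0.2, -0.8], [1.5, -0.2], [-0.5, 0.4], [-0.9, -0.7], [-0.4, -0.6], [1.5, 0.0], [0.0, 1.6], [-0.3, 0.8], [1.1, 0.5], [-0.5, 0.5]]
wrist [ 5.75965e+02  1.95000e-01 -4.15400e+00 -2.56000e-01] 0.5145275654693933
fixed [ 5.78163e+02  2.60400e+00 -3.00800e+00 -2.66000e-01] 1.489227158754744
[ 5.41209e+02  3.17966e+02  1.25900e+00 -3.68000e-01]
[[0.2, -1.0], [-0.4, -0.3], [0.3, 0.4], [-0.3, -0.5], [0.4, -0.4], [0.5, -0.0], [0.1, -0.0], [-0.1, -0.3], [-0.2, 0.1], [-0.2, -0.5], [-0.0, -0.6], [-0.3, -0.5], [-0.3, 0.5], [0.2, 0.5], [-0.1, 0.9], [-0.7, 0.9], [0.9, -0.0], [-0.0, 0.7]]
```

Run:
```python
from fit import *
def ray(n,uv,z):
    K,V=KV[n];d=np.linalg.inv(K)@np.array([*uv,1]);d=V[:3,:3].T@np.array([d[0],-d[1],-d[2]]);c=-V[:3,:3].T@V[:3,3]
    return (c+d*(z-c[2])/d[2]).round(0)
for p in [(105,250),(180,252),(178,235)]: print('side foot',ray('side',p,0))
for p in [(133,300),(193,262),(95,285)]: print('scene foot',ray('scene',p,0))
for z in(150,200,250):
  print(z,[ray('scene',p,z) for p in[(62,178),(138,148),(85,245),(172,208)]],[ray('side',p,z) for p in [(88,157),(168,152),(88,128),(165,125)]])
```

```text
side foot [191. 129.   0.]
side foot [348.  61.   0.]
side foot [360. 135.   0.]
scene foot [204.  78.   0.]
scene foot [356.  75.  -0.]
scene foot [156. 163.   0.]
150 [array([216., 350., 150.]), array([391., 326., 150.]), array([181., 154., 150.]), array([360., 124., 150.])] [array([189., 332., 150.]), array([381., 296., 150.]), array([203., 563., 150.]), array([416., 512., 150.])]
200 [array([212., 295., 200.]), array([375., 274., 200.]), array([180., 114., 200.]), array([346.,  86., 200.])] [array([188., 201., 200.]), array([359., 168., 200.]), array([201., 407., 200.]), array([390., 361., 200.])]
250 [array([209., 241., 250.]), array([359., 221., 250.]), array([179.,  74., 250.]), array([332.,  48., 250.])] [array([187.,  70., 250.]), array([337.,  41., 250.]), array([198., 251., 250.]), array([365., 211., 250.])]
```

```bash
python3 -m crank '[[0,0,0,-1,0,3.2,1],[0,0,0,-1,0,3.2,1],[0,0,0,-1,0,3.2,1],[0,0,0,-1,0,3.2,1],[0,0,0,-1,0,3.2,1],[0,0,0,-1,0,3.2,1],[0,0,0,-1,0,3.2,1],[0,0,0,-1,0,3.2,1],[0,0,0,-0.4,0,3.2,1],[0,0,0,0,0,0,1]]'
python3 -m crank '[[0,-7,0,0,0,0,1],[0,-7,0,0,0,0,1],[0,-7,0,0,0,0,1],[0,-7,0,0,0,0,1],[0,-7,0,0,0,0,1],[0,-7,0,0,0,0,1],[0,-7,0,0,0,0,1],[0,-7,0,0,0,0,1],[0,-7,0,0,0,0,1],[0,-6,0,0,0,0,1]]'
```

```text
clock: 0.98
eef_pos: [536.5, 297.6, 238.8]
tcp_rot: [-1.572, 0.004, -0.007]
contact_force: [-0.1, 0.1, 0.3]
opening: 1.0
clock: 1.82
eef_pos: [534.2, 297.6, 235.4]
tcp_rot: [-1.564, 0.008, 1.23]
contact_force: [0.1, -0.3, 0.2]
opening: 1.001
```

Run:
```python
from h import *
s=r.sense();f=cams.grab_frame('wrist');cv2.imwrite('pics/w1.png',f);print(s['eef_pos'].round(2).tolist(),s['tcp_rot'].round(4).tolist(),s['qpos'].round(2))
```

```text
[534.21, 297.61, 235.44] [-1.5639, 0.0075, 1.2302] [ 0.51  0.34  1.66  0.    1.15 -0.72]
```

View pics/w1.png

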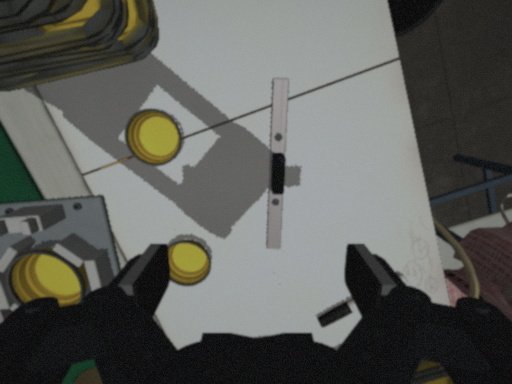

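```bash
python3 -c "
from h import *
crop('w1',200,65,150,195,3.0,'w1c')"
```

```text
(no output)
```

View pics/w1c.png

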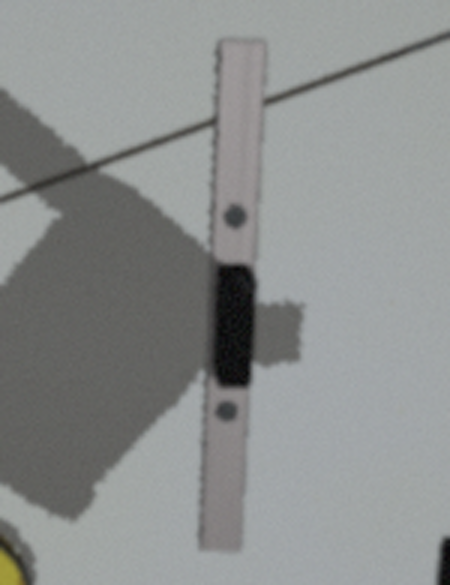

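Run:
```python
import fit
from fit import *
s=dict(eef_pos=np.array([534.21,297.61,235.44]),tcp_rot=np.array([-1.5639,.0075,1.2302]))
KV['wrist']=(KV['wrist'][0],wview(s))
W=lambda *p:unc((200,65),3,p)
o=[('wrist',(-105,-9,10),W(218,38)),('wrist',(-105,9,10),W(266,39)),('wrist',(105,-9,10),W(200,549)),('wrist',(105,9,10),W(242,550))]
x,e=fit.fit(o,[541,318,0,-.37]);print(x.round(3),abs(e).max())
T=s['eef_pos'];R=Ro.from_euler('xyz',s['tcp_rot']).as_matrix()
print('tool-frame delta to bar',R.T@(np.array([*x[:2],T[2]])-T), 'yaw err', np.degrees(x[3]+np.pi/2-s['tcp_rot'][2]))
```

```text
Traceback (most recent call last):
AttributeError: 'function' object has no attribute 'fit'
```

```bash
sed -i 's/^import fit$//' fit.py
python3 - <<'E'
from fit import *
s=dict(eef_pos=np.array([534.21,297.61,235.44]),tcp_rot=np.array([-1.5639,.0075,1.2302]))
KV['wrist']=(KV['wrist'][0],wview(s))
W=lambda *p:unc((200,65),3,p)
o=[('wrist',(-105,-9,10),W(218,38)),('wrist',(-105,9,10),W(266,39)),('wrist',(105,-9,10),W(200,549)),('wrist',(105,9,10),W(242,550))]
x,e=fit(o,[541,318,0,-.37]);print(x.round(3),abs(e).max())
T=s['eef_pos'];R=Ro.from_euler('xyz',s['tcp_rot']).as_matrix()
print('tool-frame delta to bar',R.T@(np.array([*x[:2],T[2]])-T), 'yaw err', np.degrees(x[3]+np.pi/2-s['tcp_rot'][2]))
E
```

```text
[ 5.40433e+02  3.18539e+02 -7.20000e-02 -3.62000e-01] 0.17239320965256866
tool-frame delta to bar [21.80472525 -0.15577238  1.12667168] yaw err -1.224391110439631
```

```bash
python3 -m crank '[[-0.4,1.2,-0.4,1.1,0,0.1,1],[0,0,0,1.0,0,0,1],[0,0,0,0,2,0,1],[0,0,0,0,2.5,0,1],[0,0,0,0,2.5,0,1],[0,0,0,0,2.5,0,1],[0,0,0,0,2.5,0,1],[0,0,0,0,2.5,0,1],[0,0,0,0,2,0,1],[0,0,0,0,0,0,1]]'
python3 - <<'E'
from h import *
s=r.sense();T=s['eef_pos'];R=Ro.from_euler('xyz',s['tcp_rot']).as_matrix()
print(s['tcp_rot'],T,R.T@(np.array([540.6,318.4,27])-T),np.degrees(-.364+np.pi/2-s['tcp_rot'][2]))
E
```

```text
clock: 2.7
eef_pos: [546.5, 327.7, 65.5]
tcp_rot: [-1.577, -0.009, 1.18]
contact_force: [-0.2, -1.1, 0.2]
opening: 1.0
[-1.57725892 -0.00900037  1.17991407] [546.49044068 327.69321648  65.50369825] [-11.18264666  38.39149148   2.15354086] 1.5402397592390848
```

```bash
python3 -m crank '[[0.3,-1.3,0.5,-1,0,0.2,1],[0,0,0,0,0,0,1],[0,0,0,0,0,0,1],[0,0,0,0,0,0,1],[0,0,0,0,0,0,1],[0,0,0,0,0,0,1],[0,0,0,0,0,0,1],[0,0,0,0,0,0,1],[0,0,0,0,0,0,1],[0,0,0,0,0,0,1]]'
cat > d.py <<'E'
from h import *
import sys
a=eval(sys.argv[1]);yaw=a[3]
s=r.sense();T=s['eef_pos'];R=Ro.from_euler('xyz',s['tcp_rot']).as_matrix()
G=Ro.from_euler('xyz',[-np.pi/2,0,yaw]).as_matrix()
print('turn deg',np.degrees(Ro.from_matrix(R.T@G).as_rotvec()).round(2),'shift mm',(R.T@(np.array(a[:3])-T)).round(2),'F',s['contact_force'].round(1))
E
python3 d.py '[540.6,318.4,27,-.364+np.pi/2]'
```

```text
clock: 3.53
eef_pos: [544.0, 321.8, 72.0]
tcp_rot: [-1.577, -0.006, 1.199]
contact_force: [0.5, 0.7, 0.2]
opening: 0.997
turn deg [ 0.35 -0.46  0.36] shift mm [-4.7  44.93  2.19] F [0.5 0.7 0.2]
```

```bash
python3 -m crank '[[0.3,-0.5,0.3,-0.5,0,0.2,1],[0,0,0,0,1,0,1],[0,0,0,0,1,0,1],[0,0,0,0,1,0,1],[0,0,0,0,1,0,1],[0,0,0,0,0.5,0,1],[0,0,0,0,0,0,1],[0,0,0,0,0,0,1],[0,0,0,0,0,0,1],[0,0,0,0,0,0,1]]'; 
python3 d.py '[540.6,318.4,27,-.364+np.pi/2]'
```

```text
clock: 4.37
eef_pos: [538.5, 316.6, 19.5]
tcp_rot: [-1.569, 0.003, 1.208]
contact_force: [0.2, 0.3, -0.0]
opening: 0.998
turn deg [-0.13  0.09 -0.16] shift mm [ 2.44 -7.52 -1.33] F [ 0.2  0.3 -0. ]
```

```bash
python3 -m crank '[[0,0,0,0.2,-0.6,-0.1,1],[0,0,0,0,0,0,1],[0,0,0,0,0,0,1],[0,0,0,0,0,0,0],[0,0,0,0,0,0,-1],[0,0,0,0,0,0,-1],[0,0,0,0,0,0,-1],[0,0,0,0,0,0,-1],[0,0,0,0,0,0,-1],[0,0,0,0,0,0,-1]]' 60; 
python3 d.py '[540.6,318.4,27,-.364+np.pi/2]'
```

```text
clock: 5.2
eef_pos: [541.8, 319.2, 28.7]
tcp_rot: [-1.571, -0.001, 1.208]
contact_force: [-0.1, 0.5, 0.5]
opening: 0.149
turn deg [0.03 0.09 0.04] shift mm [-1.22  1.74  0.86] F [-0.1  0.5  0.5]
```

```bash
python3 -m crank '[[0,0,0,0,0,0,-1],[0,0,0,0,0,0,-1],[0,0,0,0,-1,0,-1],[0,0,0,0,-2,0,-1],[0,0,0,0,-3,0,-1],[0,0,0,0,-3,0,-1],[0,0,0,0,-2,0,-1],[0,0,0,0,-1,0,-1],[0,0,0,0,0,0,-1],[0,0,0,0,0,0,-1]]'
python3 - <<'E'
from h import *
s=r.sense();f=cams.grab_frame('wrist');cv2.imwrite('pics/w2.png',f);print(s['eef_pos'].round(2).tolist(),s['tcp_rot'].round(4).tolist(),s['contact_force'])
E
```

```text
clock: 6.03
eef_pos: [538.5, 317.2, 152.8]
tcp_rot: [-1.566, 0.006, 1.209]
contact_force: [-0.4, -0.0, -3.1]
opening: 0.153
[538.48, 317.21, 152.82] [-1.5657, 0.0063, 1.2085] [-0.41504149 -0.04007527 -3.06346744]
```

View pics/w2.png

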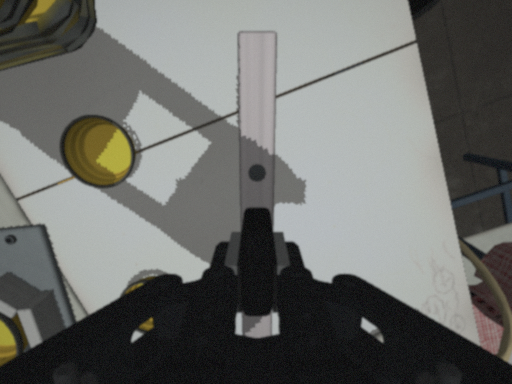

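```bash
python3 -m crank '[[0,0,0,-1.5,0,-1.2,-1],[0,-1.5,0,-2.5,0,-2.2,-1],[0,-1.5,0,-2.5,0,-2.2,-1],[0,-1.5,0,-2.5,0,-2.2,-1],[0,-1.5,0,-2.5,0,-2.2,-1],[0,0,0,-2.5,0,-2.2,-1],[0,0,0,-1.5,0,-1.2,-1],[0,0,0,0,0,0,-1],[0,0,0,0,0,0,-1],[0,0,0,0,0,0,-1]]'
python3 - <<'E'
from h import *
s=r.sense();f=cams.grab_frame('wrist');cv2.imwrite('pics/w3.png',f);print(s['eef_pos'].round(2).tolist(),s['tcp_rot'].round(4).tolist(),s['contact_force'])
E
python3 d.py '[576.5,1,150,-.258+np.pi/2]'
```

```text
clock: 6.92
eef_pos: [613.5, 119.6, 135.0]
tcp_rot: [-1.544, 0.017, 1.322]
contact_force: [0.2, 0.1, -2.3]
opening: 0.152
[613.46, 119.57, 135.01] [-1.544, 0.0173, 1.3216] [ 0.16579008  0.13875646 -2.27301784]
turn deg [-1.56  0.52 -1.01] shift mm [-124.5   -12.74    6.52] F [-0.5 -0.  -2.4]
```

View pics/w3.png

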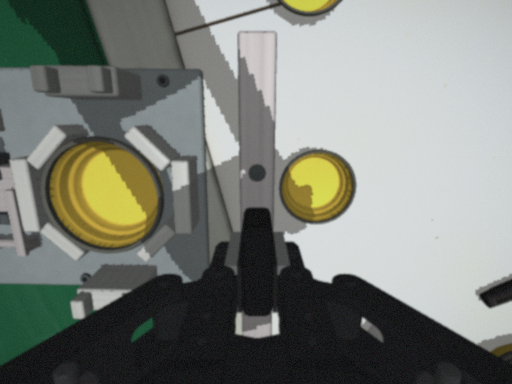

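```bash
python3 -c "
from h import *
crop('w3',0,50,215,110,3.5,'w3a');crop('w3',0,240,215,80,3.5,'w3b')"
```

```text
(no output)
```

View pics/w3a.png

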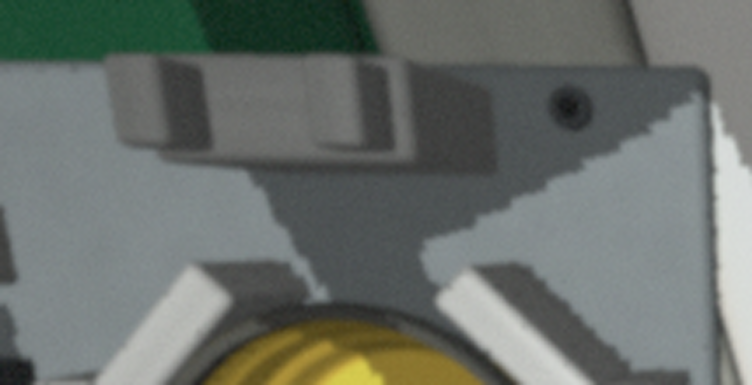

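View pics/w3b.png

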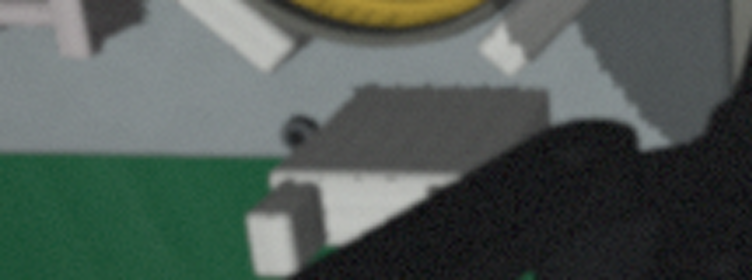

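```bash
cat > nf.py <<'E'
from fit import *
s=dict(eef_pos=np.array([613.46,119.57,135.01]),tcp_rot=np.array([-1.544,.0173,1.3216]))
KV['wrist']=(KV['wrist'][0],wview(s))
Wa=lambda *p:unc((0,50),3.5,p);Wb=lambda *p:unc((0,240),3.5,p)
o=[((-100,75,10),Wa(710,68),(1,1)),((-85,-13,67),Wa(160,102),(1,1)),((-85,13,67),Wa(309,101),(1,1)),((85,-13,67),Wb(297,243),(1,1)),
 ((-50,75,10),Wa(716,250),(1,0)),((-20,75,10),Wa(717,360),(1,0)),((100,-45,10),Wb(100,154),(0,1)),((100,-20,10),Wb(250,157),(0,1)),((-100,-80,10),Wa(20,66),(0,1))]
def go(z=None):
    def res(p):
        R=Ro.from_euler('z',p[3]).as_matrix();t=np.array([p[0],p[1],p[2] if z is None else z])
        return np.ravel([(proj(*KV['wrist'],R@np.array(P)+t)[0]-uv)*m for P,uv,m in o])
    q=least_squares(res,[576,1,0,-.26],loss='soft_l1');print(q.x.round(3));print(res(q.x).reshape(-1,2).round(1).tolist())
go();go(2.);go(-2.)
E
python3 nf.py
```

```text
[ 5.76526e+02  1.22700e+00  2.07000e-01 -2.57000e-01]
[[-1.4, -0.7], [2.6, -0.1], [0.1, 0.5], [-0.0, -0.4], [-0.8, 0.0], [0.1, 0.0], [0.0, 1.5], [0.0, 1.1], [0.0, -1.5]]
[ 5.76703e+02  1.97500e+00  1.40000e-01 -2.58000e-01]
[[-0.8, -1.0], [1.8, -0.4], [-0.3, 0.2], [-0.4, 1.0], [-0.3, 0.0], [0.6, 0.0], [0.0, 2.5], [0.0, 2.1], [0.0, -1.9]]
[ 5.76324e+02  2.78000e-01  1.00000e-03 -2.56000e-01]
[[-2.1, -0.3], [3.3, 0.4], [0.4, 1.0], [0.5, -2.1], [-1.5, 0.0], [-0.5, 0.0], [0.0, 0.3], [0.0, -0.1], [0.0, -0.9]]
```

Run:
```python
from h import *
H=np.linalg.inv(cams.camera_info('wrist')['hand_eye']);K=cams.camera_info('wrist')['intrinsics']
# unknown: x off, y of top, z of end
uv=np.array([[239,31.],[275.5,31]])
f=lambda p:np.ravel(proj(K,H,[[p[0]-9,p[1],p[2]],[p[0]+9,p[1],p[2]]])-uv)
print(least_squares(f,[0,18,105]).x)
for y in (16,18,20): 
  q=least_squares(lambda p:f([p[0],y,p[1]]),[0,105]);print(y,q.x,q.fun)
```

```text
[ -0.4844422   31.647842   108.37756958]
16 [ -0.50736642 104.89122471] [-1.93421285  0.01068194  1.93442284  0.05530646]
18 [ -0.50443767 105.33697944] [-1.66445139  0.00599888  1.66462908  0.05002732]
20 [ -0.5015083  105.78268557] [-1.40180302  0.00155752  1.40195113  0.04500559]
```

```bash
python3 -m crank '[[-0.7,0.3,-0.5,-1,-0.5,0.3,-1],[-0.7,0.2,-0.5,-2.2,-0.3,0.2,-1],[0,0,0,-2.2,0,0,-1],[0,0,0,-2.2,0,0,-1],[0,0,0,-2.2,0,0,-1],[0,0,0,-1,0,0,-1],[0,0,0,0,0,0,-1],[0,0,0,0,0,0,-1],[0,0,0,0,0,0,-1],[0,0,0,0,0,0,-1]]'; 
python3 d.py '[576.5,1.2,120,-.258+np.pi/2]'
```

```text
clock: 7.8
eef_pos: [574.7, 21.0, 144.0]
tcp_rot: [-1.57, -0.004, 1.323]
contact_force: [0.1, -0.6, -2.9]
opening: 0.153
turn deg [-0.02  0.59  0.2 ] shift mm [-18.89  23.97  -6.59] F [ 0.1 -0.6 -2.9]
```

```bash
python3 -m crank '[[0,0.5,0.2,-0.9,0.3,-0.3,-1],[0,0,0,-0.7,0.5,-0.3,-1],[0,0,0,0,0.5,0,-1],[0,0,0,0,0.3,0,-1],[0,0,0,0,0,0,-1],[0,0,0,0,0,0,-1],[0,0,0,0,0,0,-1],[0,0,0,0,0,0,-1],[0,0,0,0,0,0,-1],[0,0,0,0,0,0,-1]]'; 
python3 d.py '[576.5,1.2,120,-.258+np.pi/2]'
python3 - <<'E'
from h import *
for n in('wrist','scene','side'): cv2.imwrite(f'pics/{n}4.png',cams.grab_frame(n))
crop('scene4',220,150,180,160,4,'sc4');crop('side4',220,170,160,130,5,'dc4')
E
```

```text
clock: 8.63
eef_pos: [577.5, 5.0, 125.3]
tcp_rot: [-1.57, -0.0, 1.316]
contact_force: [0.1, -0.4, -3.3]
opening: 0.151
turn deg [-0.06  0.2   0.  ] shift mm [-3.92  5.32  0.03] F [ 0.1 -0.4 -3.3]
```

View pics/wrist4.png

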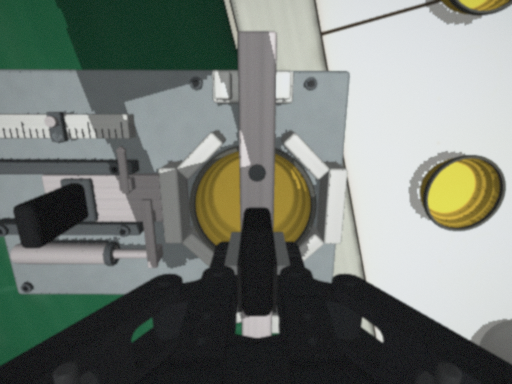

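View pics/dc4.png

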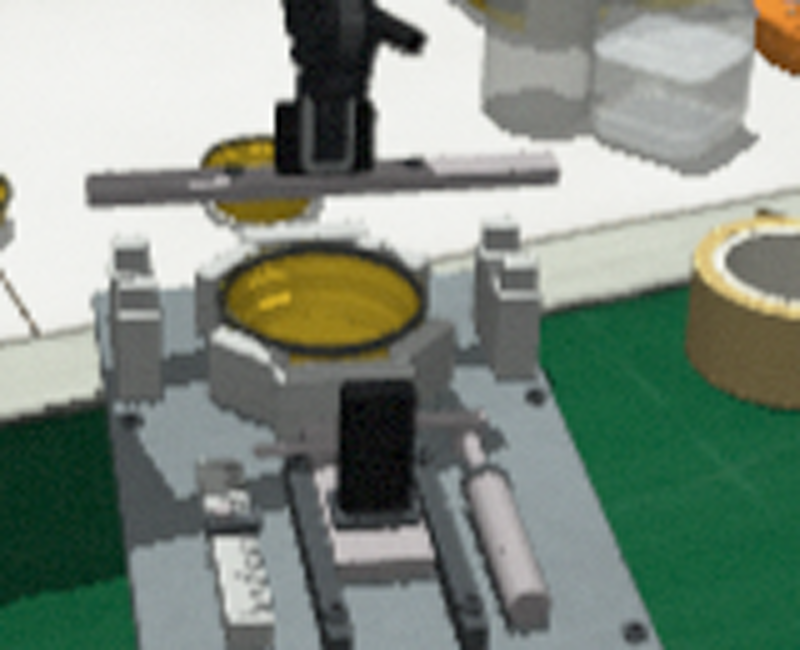

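View pics/sc4.png

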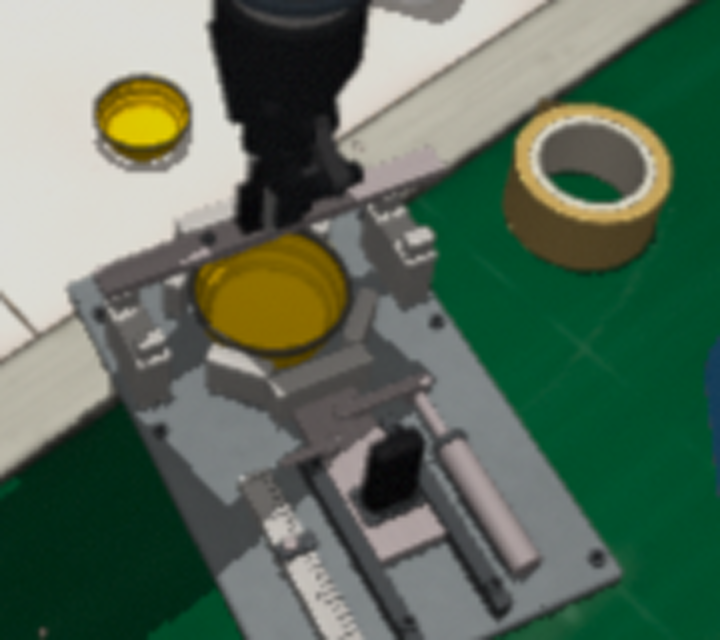

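```bash
python3 -c "
from h import *
crop('wrist4',190,20,170,110,4.5,'w4a')
crop('wrist4',0,60,180,210,3,'w4b')"
```

```text
(no output)
```

View pics/w4a.png

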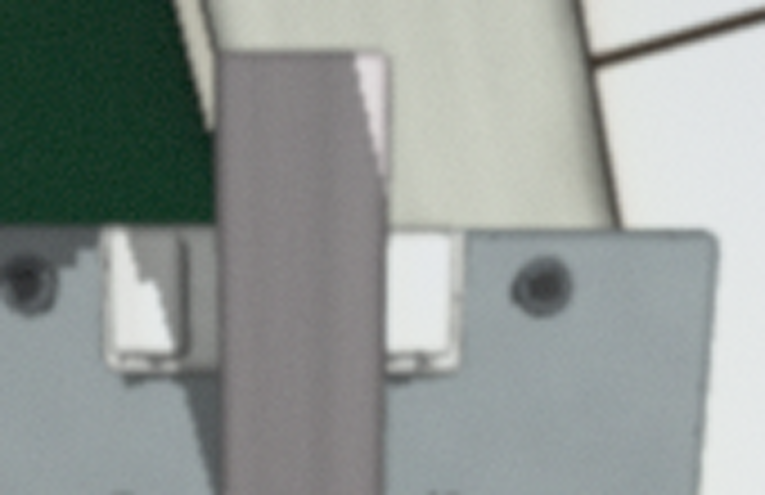

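View pics/w4b.png

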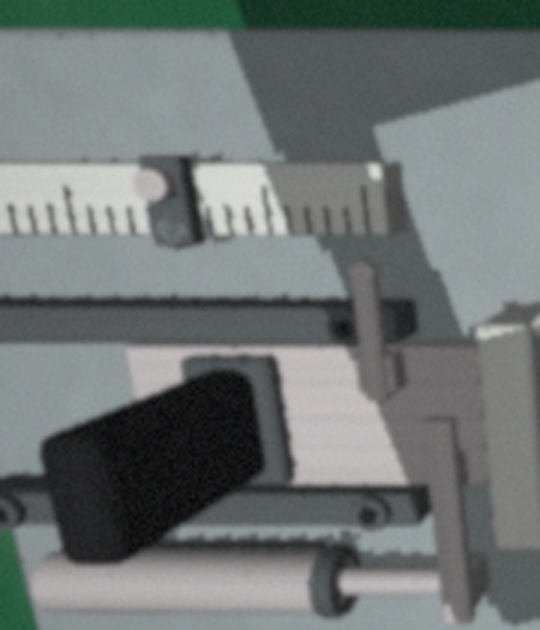

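```bash
cat > mk.py <<'E'
from fit import *
import sys
def nestpt(s,uv,h,N=(576.5,1.2,0,-.2575)):
    K=KV['wrist'][0];V=wview(s);d=np.linalg.inv(K)@np.array([*uv,1]);d=V[:3,:3].T@np.array([d[0],-d[1],-d[2]]);c=-V[:3,:3].T@V[:3,3]
    p=c+d*(N[2]+h-c[2])/d[2]
    return (Ro.from_euler('z',-N[3]).as_matrix()@(p-np.array(N[:3]))).round(2)
if __name__=='__main__':
    s=r.sense();print(s['eef_pos'],s['tcp_rot'])
    W=lambda *p:unc((0,60),3,p)
    print('clip tip',nestpt(s,W(180,247),24),'corner R',nestpt(s,W(203,238),24),'L',nestpt(s,W(158,240),24))
    print('pointer',nestpt(s,W(363,262),30))
    A=lambda *p:unc((190,20),4.5,p)
    print('cornerA',nestpt(s,A(718,232),10),'support mid',nestpt(s,A(283,300),54),'ends',nestpt(s,A(103,300),54),nestpt(s,A(463,300),54))
E
python3 mk.py
```

```text
[577.50722929   4.94463992 125.31228834] [-1.56976427e+00 -3.04540719e-05  1.31632559e+00]
clip tip [ -45.92 -149.97   24.  ] corner R [ -48.25 -143.62   24.  ] L [ -47.69 -155.33   24.  ]
pointer [ -43.   -100.36   30.  ]
cornerA [-99.49  74.27  10.  ] support mid [-85.31   0.18  54.  ] ends [-85.21 -25.55  54.  ] [-85.41  25.92  54.  ]
```

```bash
python3 -m crank '[[0,0.2,0,-0.3,0.6,0,-1],[0,0,0,0,0.8,0,-1],[0,0,0,0,0,0,-1],[0,0,0,0,0,0,-1],[0,0,0,0,0,0,-1],[0,0,0,0,0,0,-1],[0,0,0,0,0,0,-1],[0,0,0,0,0,0,-1],[0,0,0,0,0,0,-1],[0,0,0,0,0,0,-1]]'; 
python3 d.py '[576.7,1.7,84,-.258+np.pi/2]'
```

```text
clock: 9.62
eef_pos: [576.6, 1.7, 109.8]
tcp_rot: [-1.57, -0.0, 1.312]
contact_force: [-1.0, 0.1, -3.3]
opening: 0.149
turn deg [-0.06 -0.02  0.  ] shift mm [-2.000e-02  2.576e+01 -9.000e-02] F [-1.   0.1 -3.3]
```

Aligned; descending slowly.

```bash
python3 -m crank '[[0,0,0,0,0.5,0,-1],[0,0,0,0,0.6,0,-1],[0,0,0,0,0.5,0,-1],[0,0,0,0,0.2,0,-1],[0,0,0,0,0,0,-1],[0,0,0,0,0,0,-1],[0,0,0,0,0,0,-1],[0,0,0,0,0,0,-1],[0,0,0,0,0,0,-1],[0,0,0,0,0,0,-1]]'; 
python3 d.py '[576.7,1.7,84,-.258+np.pi/2]'
```

```text
clock: 10.45
eef_pos: [576.6, 1.8, 89.6]
tcp_rot: [-1.57, -0.0, 1.312]
contact_force: [0.6, 0.1, -2.5]
opening: 0.154
turn deg [-0.07 -0.02  0.  ] shift mm [-0.04  5.58 -0.13] F [ 0.6  0.1 -2.5]
```

```bash
python3 -m crank '[[0,0,0,0,0.2,0,-1],[0,0,0,0,0.15,0,-1],[0,0,0,0,0,0,-1],[0,0,0,0,0.1,0,-1],[0,0,0,0,0,0,-1],[0,0,0,0,0,0,-1],[0,0,0,0,0,0,-1],[0,0,0,0,0,0,-1],[0,0,0,0,0,0,-1],[0,0,0,0,0,0,-1]]'; 
python3 d.py '[576.7,1.7,84,-.258+np.pi/2]'
python3 - <<'E'
from h import *
for n in('side',): cv2.imwrite(f'pics/{n}5.png',cams.grab_frame(n))
crop('side5',220,170,160,130,5,'dc5')
E
```

```text
clock: 11.28
eef_pos: [576.9, 1.8, 85.1]
tcp_rot: [-1.57, -0.0, 1.312]
contact_force: [0.3, 0.0, -2.5]
opening: 0.152
turn deg [-0.02 -0.02  0.01] shift mm [-0.14  1.06  0.17] F [ 0.3  0.  -2.5]
```

View pics/dc5.png

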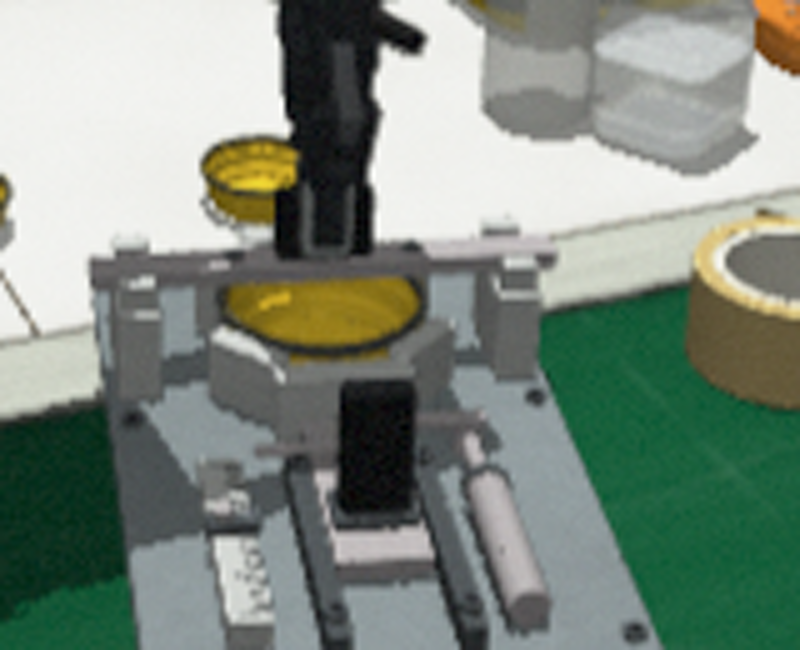

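```bash
python3 -m crank '[[0,0,0,0,0.1,0,-1],[0,0,0,0,0.1,0,-1],[0,0,0,0,0,0,-1],[0,0,0,0,0,0,-1],[0,0,0,0,0,0,-1],[0,0,0,0,0,0,-1],[0,0,0,0,0,0,-1],[0,0,0,0,0,0,-1],[0,0,0,0,0,0,-1],[0,0,0,0,0,0,-1]]'; 
python3 d.py '[576.7,1.7,84,-.258+np.pi/2]'
```

```text
clock: 12.17
eef_pos: [577.0, 1.8, 83.0]
tcp_rot: [-1.571, -0.0, 1.312]
contact_force: [-0.0, 0.9, -2.3]
opening: 0.152
turn deg [-0.01 -0.02  0.02] shift mm [-0.15 -1.03  0.24] F [-0.   0.9 -2.3]
```

```bash
python3 -m crank '[[0,0,0,0,0.1,0,-1],[0,0,0,0,0.1,0,-1],[0,0,0,0,0,0,-1],[0,0,0,0,0,0,-1],[0,0,0,0,0,0,-1],[0,0,0,0,0,0,-1],[0,0,0,0,0,0,-1],[0,0,0,0,0,0,-1],[0,0,0,0,0,0,-1],[0,0,0,0,0,0,-1]]'; 
python3 d.py '[576.7,1.7,84,-.258+np.pi/2]'
```

```text
clock: 13.0
eef_pos: [577.1, 1.8, 82.9]
tcp_rot: [-1.571, -0.0, 1.312]
contact_force: [-1.6, -0.4, 0.0]
opening: 0.154
turn deg [-0.01 -0.02  0.02] shift mm [-0.16 -1.11  0.36] F [-1.6 -0.4  0. ]
```

```bash
python3 -m crank '[[0,0,0,0,0,0,-0.4],[0,0,0,0,0,0,-0.2],[0,0,0,0,0,0,0.2],[0,0,0,0,0,0,0.6],[0,0,0,0,0,0,1],[0,0,0,0,0,0,1],[0,0,0,0,0,0,1],[0,0,0,0,-0.5,0,1],[0,0,0,0,-1.5,0,1],[0,0,0,0,-2,0,1]]'
python3 -m crank '[[0,0,0,0,-2,0,1],[0,0,0,0,-2,0,1],[0,0,0,-0.5,-0.5,0,1],[0,0,0,-2,0,0,1],[0,0,0,-2,0,0,1],[0,0,0,-1,0,0,1],[0,0,0,0,0,0,1],[0,0,0,0,0,0,1],[0,0,0,0,0,0,1],[0,0,0,0,0,0,1]]'
python3 - <<'E'
from h import *
s=r.sense();print(s['eef_pos'],s['tcp_rot'])
for n in('wrist','scene','side'): cv2.imwrite(f'pics/{n}6.png',cams.grab_frame(n))
crop('scene6',220,150,180,160,4,'sc6');crop('side6',220,170,160,130,5,'dc6')
E
python3 d.py '[540.8,-134,120,-.258+np.pi/2]'
```

```text
clock: 13.83
eef_pos: [575.5, 1.8, 121.6]
tcp_rot: [-1.566, 0.001, 1.312]
contact_force: [0.2, -1.0, 0.8]
opening: 1.0
clock: 14.67
eef_pos: [562.6, -53.0, 172.8]
tcp_rot: [-1.572, -0.001, 1.312]
contact_force: [0.5, -0.4, 0.6]
opening: 1.001
[562.57101971 -52.98400808 172.8249207 ] [-1.57160409e+00 -1.03680245e-03  1.31248484e+00]
turn deg [0.05 0.02 0.05] shift mm [-84.06  52.82   0.47] F [0.1 0.1 0.1]
```

View pics/wrist6.png

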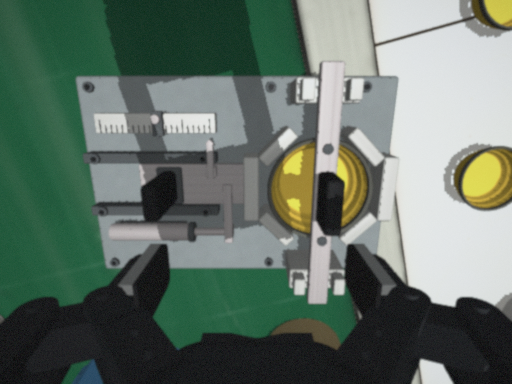

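View pics/dc6.png

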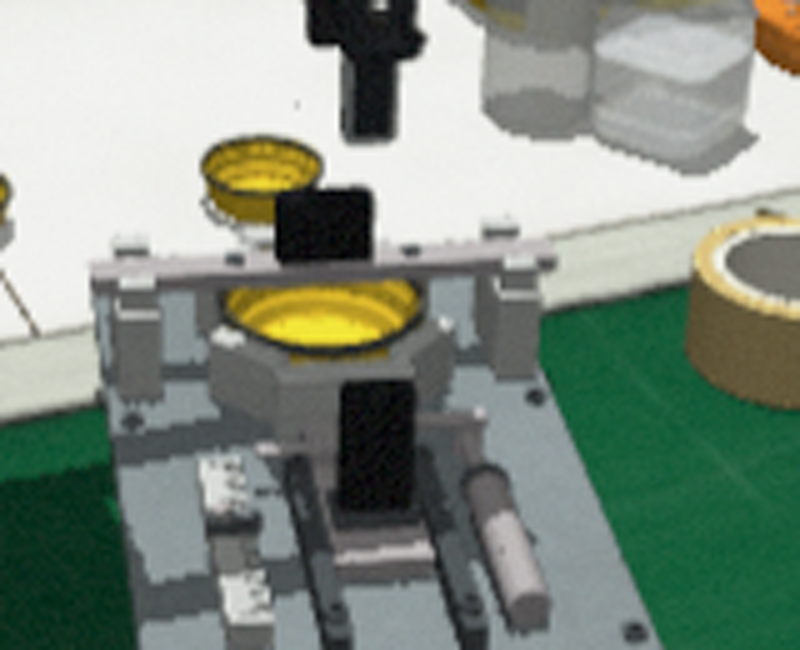

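View pics/sc6.png

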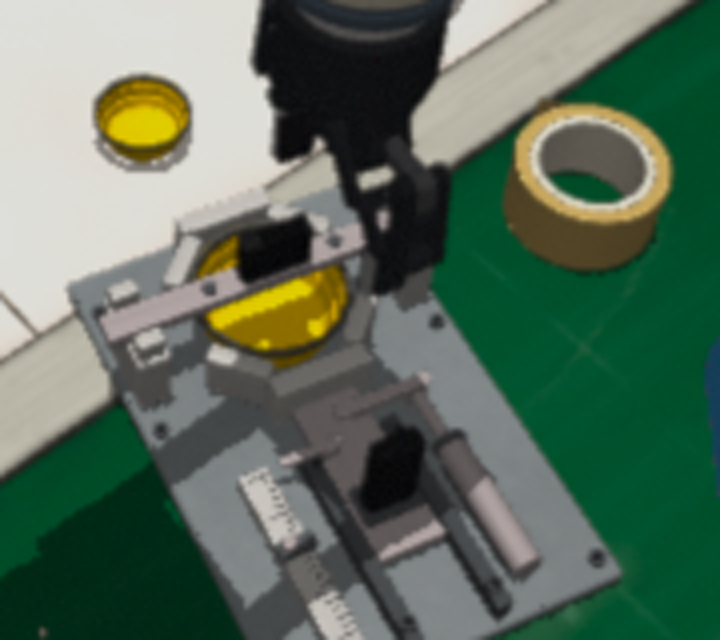

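```bash
python3 -m crank '[[0,0,0,-1.5,0,0,1],[0,0,0,-2.2,0,0,1],[0,0,0,-2.2,1,0,1],[0,0,0,-1.6,1.5,0,1],[0,0,0,0,1.5,0,1],[0,0,0,0,0.5,0,1],[0,0,0,0,0,0,1],[0,0,0,0,0,0,1],[0,0,0,0,0,0,1],[0,0,0,0,0,0,1]]'
python3 d.py '[540.8,-134.2,64,-.258+np.pi/2]'
python3 - <<'E'
from h import *
s=r.sense();print(s['eef_pos'],s['tcp_rot'])
for n in('wrist',): cv2.imwrite(f'pics/{n}7.png',cams.grab_frame(n))
E
```

```text
clock: 15.65
eef_pos: [546.1, -123.9, 127.8]
tcp_rot: [-1.575, -0.002, 1.32]
contact_force: [-0.6, -0.4, -0.6]
opening: 1.001
turn deg [0.22 0.42 0.11] shift mm [-11.45  63.74   2.79] F [-0.6 -0.4 -0.6]
[ 546.07421706 -123.85901351  127.77532054] [-1.57459854 -0.00194543  1.32015732]
```

View pics/wrist7.png

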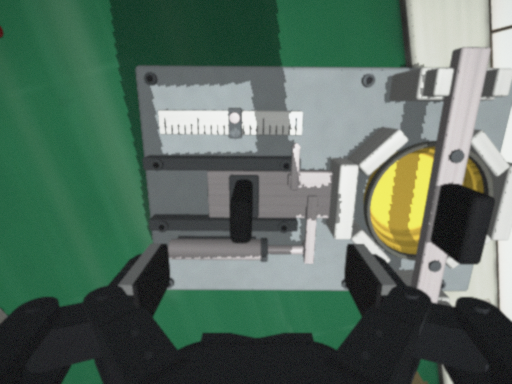

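```bash
python3 -c "
from h import *
crop('wrist7',190,90,150,100,5,'w7a')"
```

```text
(no output)
```

View pics/w7a.png

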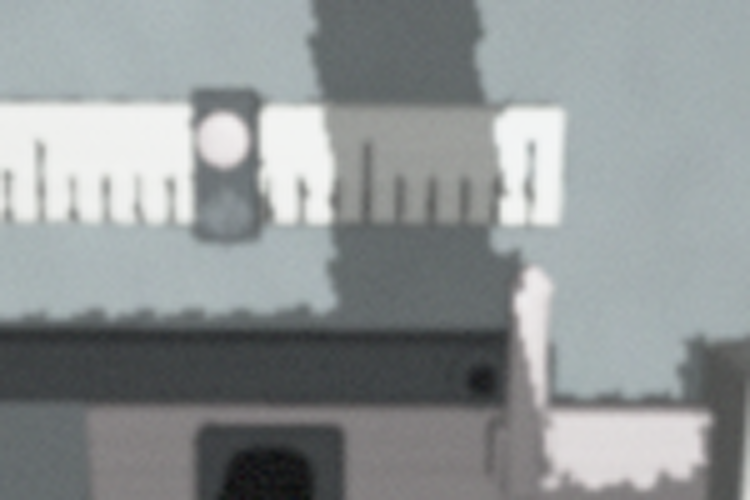

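```bash
python3 -m crank '[[0.2,0.4,0.1,-0.9,1,0.2,1],[0,0,0,0,1.2,0,1],[0,0,0,0,1.2,0,1],[0,0,0,0,1.0,0,1],[0,0,0,0,0.4,0,1],[0,0,0,0,0,0,1],[0,0,0,0,0,0,1],[0,0,0,0,0,0,1],[0,0,0,0,0,0,1],[0,0,0,0,0,0,1]]'
python3 d.py '[540.8,-134.2,64,-.258+np.pi/2]'
```

```text
clock: 16.53
eef_pos: [542.4, -132.8, 76.1]
tcp_rot: [-1.573, -0.0, 1.313]
contact_force: [-0.1, -0.0, 0.2]
opening: 1.0
turn deg [0.13 0.02 0.  ] shift mm [-1.76 12.11  1.24] F [-0.1 -0.   0.2]
```

```bash
python3 - <<'E'
from mk import *
s=dict(eef_pos=np.array([546.07,-123.86,127.78]),tcp_rot=np.array([-1.5746,-.00195,1.32016]))
W=lambda *p:unc((190,90),5,p)
print('clip',nestpt(s,W(227,240),24),'pointer',nestpt(s,W(535,265),30))
E
python3 -m crank '[[0,0,0,-0.1,0.5,0.1,1],[0,0,0,0,0.4,0,1],[0,0,0,0,0,0,1],[0,0,0,0,0,0,1],[0,0,0,0,0,0,0],[0,0,0,0,0,0,-1],[0,0,0,0,0,0,-1],[0,0,0,0,0,0,-1],[0,0,0,0,0,0,-1],[0,0,0,0,0,0,-1]]' 80
python3 d.py '[540.8,-134.2,64,-.258+np.pi/2]'
```

```text
clip [ -46.64 -146.48   24.  ] pointer [-43.83 -99.    30.  ]
clock: 17.37
eef_pos: [542.1, -133.7, 67.6]
tcp_rot: [-1.576, -0.0, 1.313]
contact_force: [-3.3, 4.3, 20.1]
opening: 0.152
turn deg [0.28 0.03 0.01] shift mm [-0.77  3.57  1.14] F [-3.3  4.3 20.1]
```

```bash
python3 -m crank '[[0,0,0,0,0,0,-1],[0,0,0,0,-0.1,0,-1],[0,0,0,0,0,0,-1],[0,0,0,0,0,0,-1],[0,0,0,-0.2,0,0,-1],[0,0,0,-0.4,0,0,-1],[0,0,0,-0.4,0,0,-1],[0,0,0,-0.4,0,0,-1],[0,0,0,0,0,0,-1],[0,0,0,0,0,0,-1]]'
python3 d.py '[540.8,-134.2,64,-.258+np.pi/2]'
```

```text
clock: 18.2
eef_pos: [539.1, -144.9, 67.7]
tcp_rot: [-1.576, -0.005, 1.312]
contact_force: [2.0, 5.2, -2.2]
opening: 0.153
turn deg [ 0.28 -0.02  0.27] shift mm [10.75  3.78  1.12] F [ 2.   5.2 -2.2]
```

```bash
python3 -m crank '[[0,0,0,-0.4,0,0,-1],[0,0,0,-0.6,0,0,-1],[0,0,0,-0.6,0,0,-1],[0,0,0,-0.6,0,0,-1],[0,0,0,-0.6,0,0,-1],[0,0,0,-0.4,0,0,-1],[0,0,0,0,0,0,-1],[0,0,0,0,0,0,-1],[0,0,0,0,0,0,-1],[0,0,0,0,0,0,-1]]'
python3 d.py '[540.8,-134.2,64,-.258+np.pi/2]';  python3 - <<'E'
from h import *
s=r.sense();print(s['eef_pos'],s['tcp_rot'])
for n in('wrist',): cv2.imwrite(f'pics/{n}8.png',cams.grab_frame(n))
E
```

```text
clock: 19.03
eef_pos: [532.7, -169.1, 67.7]
tcp_rot: [-1.576, -0.014, 1.313]
contact_force: [3.6, 8.3, -1.8]
opening: 0.149
turn deg [ 0.29 -0.    0.82] shift mm [35.7   4.25  1.13] F [ 3.6  8.3 -1.8]
[ 532.74768861 -169.05123837   67.74958727] [-1.57581746 -0.0142284   1.31277742]
```

View pics/wrist8.png

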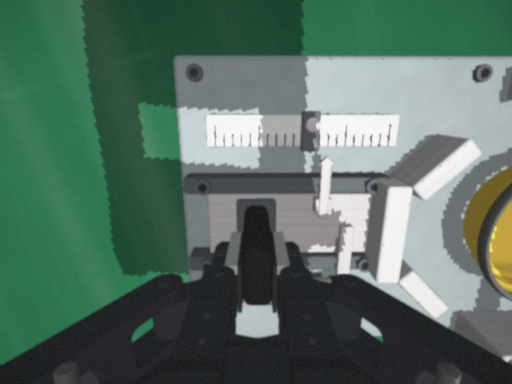

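```bash
python3 -c "
from h import *
crop('wrist8',280,100,70,70,8,'w8a')"
```

```text
(no output)
```

View pics/w8a.png

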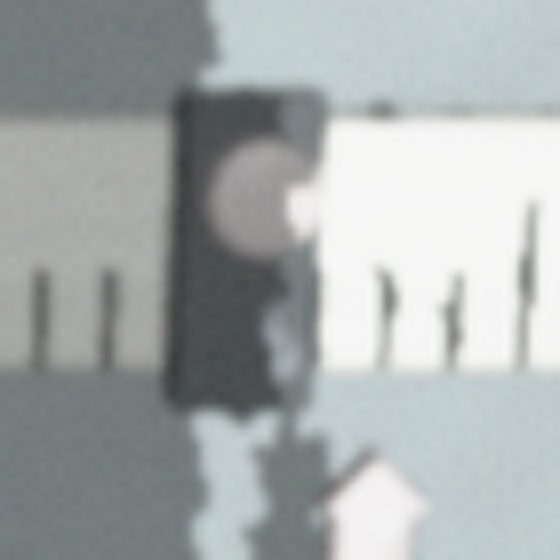

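Run:
```python
from mk import *
s=dict(eef_pos=np.array([532.75,-169.05,67.75]),tcp_rot=np.array([-1.57582,-.01423,1.31278]))
W=lambda *p:unc((280,100),8,p)
print('clip',nestpt(s,W(240,412),24),'pointer',nestpt(s,W(378,452),30))
```

```text
clip [ -46.21 -144.63   24.  ] pointer [ -44.2  -135.72   30.  ]
```

```bash
python3 -m crank '[[0,0,0.4,-0.3,0,0,-1],[0,0,0.4,-0.4,0,0,-1],[0,0,0,-0.2,0,0,-1],[0,0,0,0,0,0,-1],[0,0,0,0,0,0,-1],[0,0,0,0,0,0,-1],[0,0,0,0,0,0,-1],[0,0,0,0,0,0,-1],[0,0,0,0,0,0,-1],[0,0,0,0,0,0,-1]]'
python3 d.py '[540.8,-134.2,64,-.258+np.pi/2]';  python3 - <<'E'
from h import *
s=r.sense();print(s['eef_pos'],s['tcp_rot'])
for n in('wrist','scene','side'): cv2.imwrite(f'pics/{n}9.png',cams.grab_frame(n))
crop('wrist9',280,90,80,80,7,'w9a');crop('scene9',270,240,70,60,9,'sc9');crop('side9',240,240,70,60,9,'dc9')
E
```

```text
clock: 19.92
eef_pos: [533.1, -167.8, 67.7]
tcp_rot: [-1.576, -0.012, 1.313]
contact_force: [2.9, 7.6, -3.5]
opening: 0.152
turn deg [ 0.28 -0.01  0.67] shift mm [34.4   4.15  1.14] F [ 2.9  7.6 -3.5]
[ 533.08756793 -167.78953505   67.74941093] [-1.57572447 -0.01171927  1.31270516]
```

View pics/w9a.png

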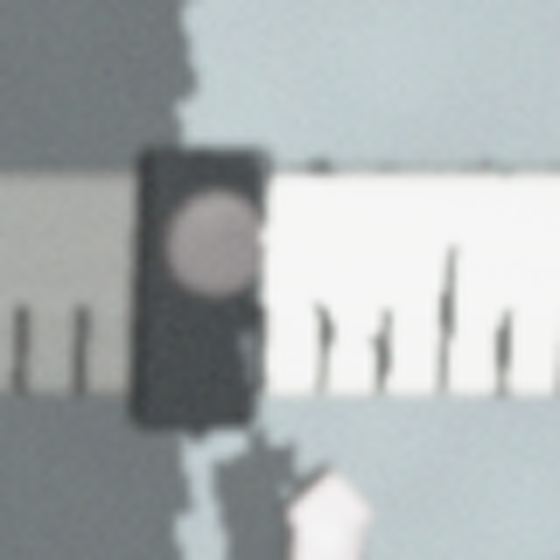

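View pics/sc9.png

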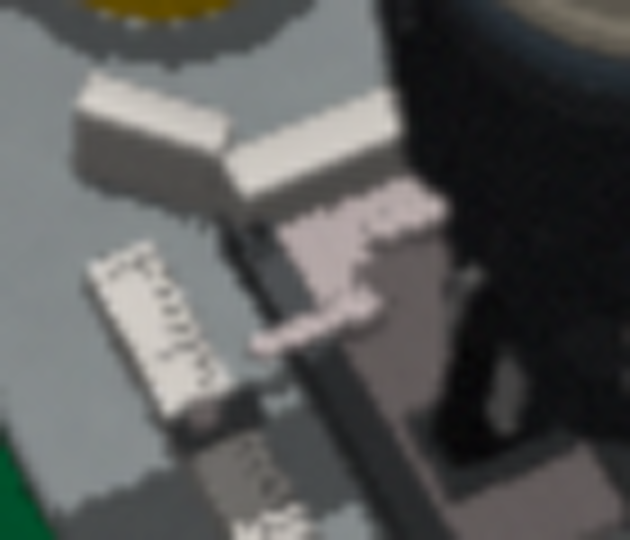

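View pics/dc9.png

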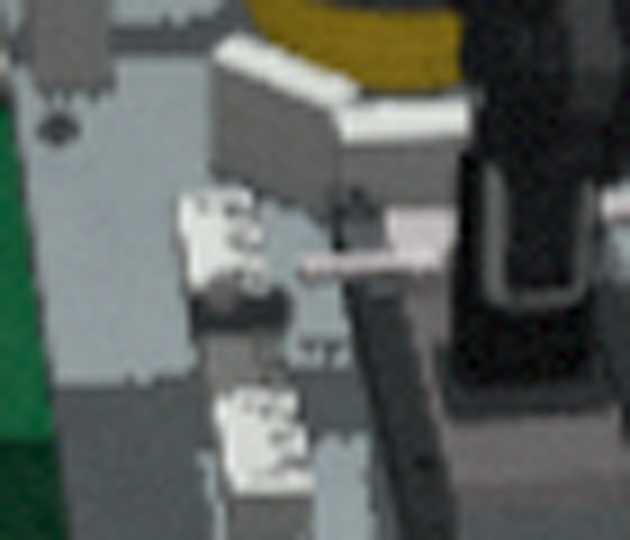

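```bash
python3 - <<'E'
from mk import *
s=r.sense();print(s['eef_pos'],s['tcp_rot'],s['clock'])
W=lambda *p:unc((280,90),7,p)
print('clip',nestpt(s,W(196,432),24),'pointer',nestpt(s,W(330,470),30))
E
python3 -m crank '[[0,0,0,-0.6,0,0,-1],[0,0,0,-0.6,0,0,-1],[0,0,0,-0.6,0,0,-1],[0,0,0,-0.2,0,0,-1],[0,0,0,-0.1,0,0,-1],[0,0,0,-0.1,0,0,-1],[0,0,0,-0.1,0,0,-1],[0,0,0,-0.1,0,0,-1],[0,0,0,-0.1,0,0,-1],[0,0,0,-0.1,0,0,-1]]'
python3 d.py '[540.8,-134.2,64,-.258+np.pi/2]'
```

```text
[ 533.0886245  -167.69697374   67.71942118] [-1.57567368 -0.01175047  1.31284714] 20.0667
clip [ -46.12 -144.53   24.  ] pointer [ -43.87 -134.48   30.  ]
clock: 20.9
eef_pos: [529.1, -182.8, 67.8]
tcp_rot: [-1.575, -0.023, 1.315]
contact_force: [4.4, 10.6, -1.7]
opening: 0.153
turn deg [0.26 0.13 1.31] shift mm [49.9   4.9   1.02] F [ 4.4 10.6 -1.7]
```

```bash
python3 -m crank '[[0,0,0,0,0,0,-1],[0,0,0,0,0,0,-1],[0,0,0,0,0,0,-1],[0,0,0,0,0,0,-1],[0,0,0,0,0,0,-1],[0,0,0,0,0,0,-1],[0,0,0,0,0,0,-1],[0,0,0,0,0,0,-1],[0,0,0,0,0,0,-1],[0,0,0,0,0,0,-1]]'
python3 d.py '[540.8,-134.2,64,-.258+np.pi/2]'
python3 -c "
from h import *
for i in range(4): cams.grab_frame('side')"
python3 d.py '[540.8,-134.2,64,-.258+np.pi/2]'
```

```text
clock: 21.73
eef_pos: [531.4, -174.0, 67.8]
tcp_rot: [-1.575, -0.029, 1.318]
contact_force: [3.9, 7.9, -2.8]
opening: 0.148
turn deg [0.26 0.32 1.68] shift mm [40.77  4.98  0.88] F [ 3.9  7.9 -2.8]
turn deg [0.26 0.32 1.68] shift mm [40.71  4.99  0.9 ] F [ 3.6  9.4 -2.5]
```

```bash
python3 -m crank '[[0,0,0.5,-0.3,0,0,-1],[0,0,0.5,-0.3,0,0,-1],[0,0,0.5,-0.1,0,0,-1],[0,0,0.3,-0.1,0,0,-1],[0,0,0.2,-0.1,0,0,-1],[0,0,0.2,-0.1,0,0,-1],[0,0,0.1,-0.1,0,0,-1],[0,0,0.1,-0.1,0,0,-1],[0,0,0.1,-0.1,0,0,-1],[0,0,0.1,-0.1,0,0,-1]]'
python3 d.py '[540.8,-134.2,64,-.258+np.pi/2]'
python3 - <<'E'
from h import *
for n in('wrist','scene','side'): cv2.imwrite(f'pics/{n}10.png',cams.grab_frame(n))
s=r.sense();print(s['eef_pos'],s['tcp_rot'])
cams.grab_frame('side')
crop('wrist10',280,90,80,80,7,'w10a');crop('scene10',270,240,70,60,9,'sc10');crop('side10',240,240,70,60,9,'dc10')
E
python3 d.py '[540.8,-134.2,64,-.258+np.pi/2]'
```

```text
clock: 22.77
eef_pos: [530.9, -176.0, 67.8]
tcp_rot: [-1.575, 0.002, 1.312]
contact_force: [3.1, 10.2, -2.4]
opening: 0.151
turn deg [ 0.26 -0.06 -0.09] shift mm [42.92  3.68  1.18] F [ 3.1 10.2 -2.4]
[ 530.94455468 -175.91961429   67.73046955] [-1.57529661e+00  1.56196524e-03  1.31189581e+00]
turn deg [ 0.25 -0.05 -0.09] shift mm [42.87  3.63  1.14] F [ 3.9  8.9 -1.4]
```

View pics/w10a.png

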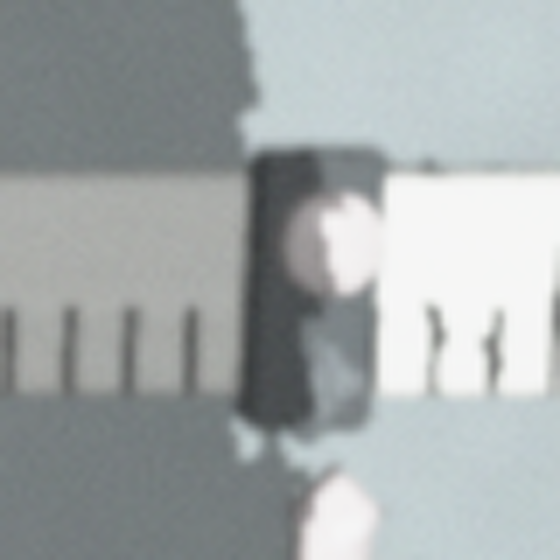

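View pics/sc10.png

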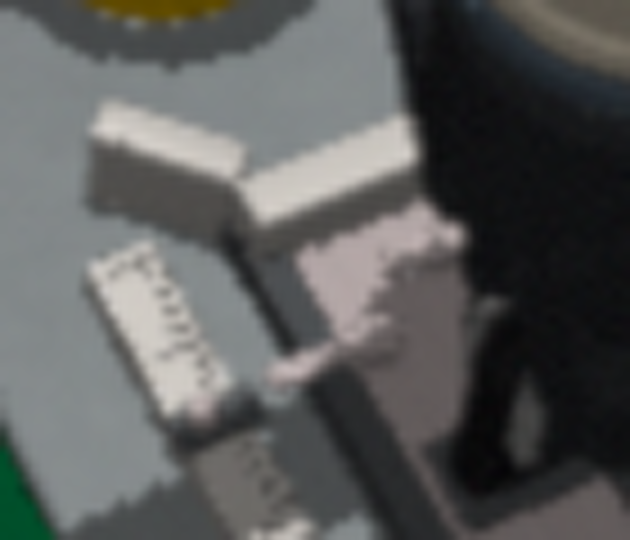

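View pics/dc10.png

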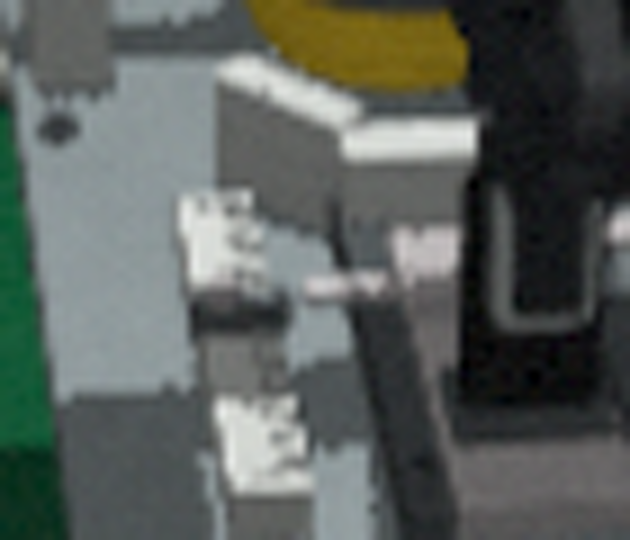

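```bash
cat > rel.py <<'E'
from mk import *
import cv2
s=r.sense()
W=lambda *p:unc((280,90),7,p)
c=nestpt(s,W(*eval(sys.argv[1])),24);p=nestpt(s,W(*eval(sys.argv[2])),30);print('clip',c,'pointer',p,'to go',p[1]-c[1])
# tip estimates in fixed views: expected pixels for clip tip vs pointer at mark
R=Ro.from_euler('z',-.2575).as_matrix();t=np.array([576.5,1.2,0])
for n,o in(('scene',(270,240)),('side',(240,240))):
    for nm,P in(('clip',(-46,-145,24)),('ptr@-142.5',(-44.5,-142.5,30)),('ptr@-145',(-44.5,-145,30)),('ptr@home',(-44.5,-100,30))):
        print(n,nm,((proj(*KV[n],R@np.array(P)+t)[0]-o+.5)*9-.5).round(0))
E
python3 rel.py '(303,432)' '(338,470)'
```

```text
clip [ -46.17 -144.65   24.  ] pointer [ -43.94 -142.93   30.  ] to go 1.7199999999999989
scene clip [261. 405.]
scene ptr@-142.5 [264. 382.]
scene ptr@-145 [269. 390.]
scene ptr@home [182. 237.]
side clip [294. 325.]
side ptr@-142.5 [299. 296.]
side ptr@-145 [301. 303.]
side ptr@home [275. 189.]
```

```bash
python3 -m crank '[[0,0,0.1,-0.2,0,0,-1],[0,0,0.1,-0.2,0,0,-1],[0,0,0.1,-0.1,0,0,-1],[0,0,0.1,-0.1,0,0,-1],[0,0,0.1,-0.1,0,0,-1],[0,0,0.1,-0.1,0,0,-1],[0,0,0.1,-0.1,0,0,-1],[0,0,0.1,-0.1,0,0,-1],[0,0,0.1,-0.1,0,0,-1],[0,0,0.1,-0.1,0,0,-1]]'
python3 d.py '[540.8,-134.2,64,-.258+np.pi/2]'
```

```text
clock: 23.8
eef_pos: [531.1, -175.1, 67.7]
tcp_rot: [-1.575, 0.002, 1.309]
contact_force: [3.2, 9.1, -3.2]
opening: 0.149
turn deg [ 0.25 -0.21 -0.11] shift mm [42.    3.66  1.27] F [ 3.2  9.1 -3.2]
```

```bash
python3 -m crank '[[0,0,0.1,-0.3,0,0,-1],[0,0,0.1,-0.2,0,0,-1],[0,0,0.1,-0.13,0,0,-1],[0,0,0.1,-0.13,0,0,-1],[0,0,0.1,-0.13,0,0,-1],[0,0,0.1,-0.13,0,0,-1],[0,0,0.1,-0.13,0,0,-1],[0,0,0.1,-0.13,0,0,-1],[0,0,0.1,-0.13,0,0,-1],[0,0,0.1,-0.13,0,0,-1]]'
python3 d.py '[540.8,-134.2,64,-.258+np.pi/2]'
```

```text
clock: 24.63
eef_pos: [530.6, -177.3, 67.7]
tcp_rot: [-1.575, 0.002, 1.308]
contact_force: [2.3, 10.1, -1.5]
opening: 0.146
turn deg [ 0.25 -0.25 -0.12] shift mm [44.25  3.62  1.29] F [ 2.3 10.1 -1.5]
```

```bash
python3 - <<'E'
from h import *
for n in('side','side','wrist','scene'): cv2.imwrite(f'pics/{n}11.png',cams.grab_frame(n))
crop('wrist11',280,90,80,80,7,'w11a')
E
python3 d.py '[540.8,-134.2,64,-.258+np.pi/2]'
```

```text
turn deg [ 0.25 -0.25 -0.13] shift mm [44.24  3.64  1.32] F [ 4.3  9.7 -2.1]
```

View pics/w11a.png

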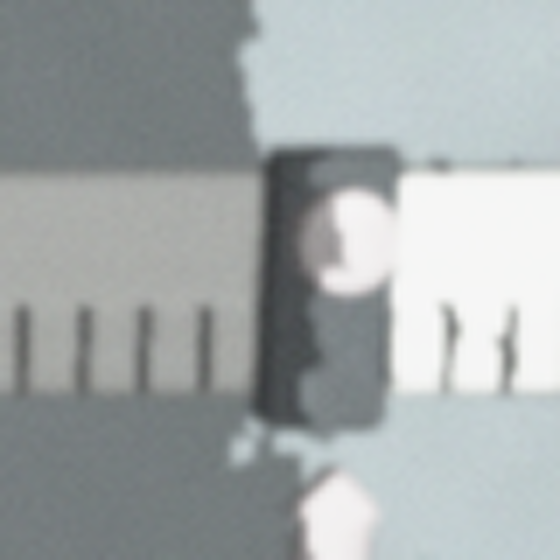

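```bash
python3 - <<'E'
from mk import *
W=lambda *p:unc((190,90),5,p)
s=dict(eef_pos=np.array([546.07,-123.86,127.78]),tcp_rot=np.array([-1.5746,-.00195,1.32016]))
print('w7 ticks',[nestpt(s,W(a,195),24)[:2].tolist() for a in(40,72,105,138,170,367,399,433,465,498,532)])
s=r.sense();W=lambda *p:unc((280,90),7,p)
print('w11 ticks',[nestpt(s,W(a,350),24)[:2].tolist() for a in(22,84,143,204,449,510)])
print('clip L,R,tip',[nestpt(s,W(*a),24)[:2].tolist() for a in((255,412),(387,412),(322,432))],'ptr',nestpt(s,W(338,470),30))
f=cv2.imread('pics/wrist11.png');cv2.imwrite('pics/w11b.png',cv2.resize(f[60:260,180:420],None,fx=3.3,fy=3,interpolation=cv2.INTER_CUBIC))
E
python3 -c "
from h import *
crop('scene11',220,150,180,160,4,'sc11');crop('side11',220,170,160,130,5,'dc11')"
```

```text
w7 ticks [[-53.3, -175.33], [-53.34, -170.38], [-53.38, -165.28], [-53.42, -160.17], [-53.45, -155.21], [-53.69, -124.71], [-53.72, -119.75], [-53.76, -114.49], [-53.8, -109.53], [-53.84, -104.42], [-53.88, -99.15]]
w11 ticks [[-52.93, -169.67], [-52.91, -164.51], [-52.89, -159.6], [-52.87, -154.53], [-52.79, -134.16], [-52.77, -129.09]]
clip L,R,tip [[-47.71, -150.02], [-47.67, -138.95], [-46.01, -144.29]] ptr [ -43.78 -144.17   30.  ]
```

View pics/w11b.png

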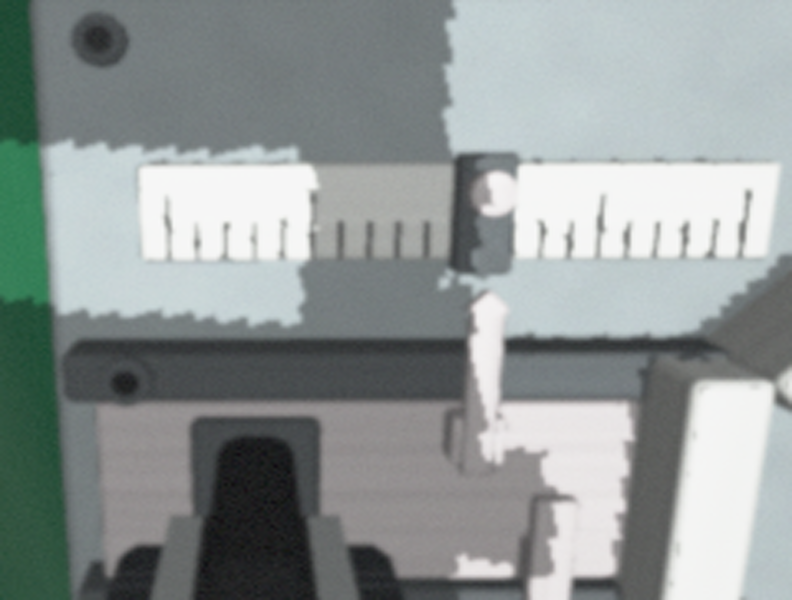

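View pics/dc11.png

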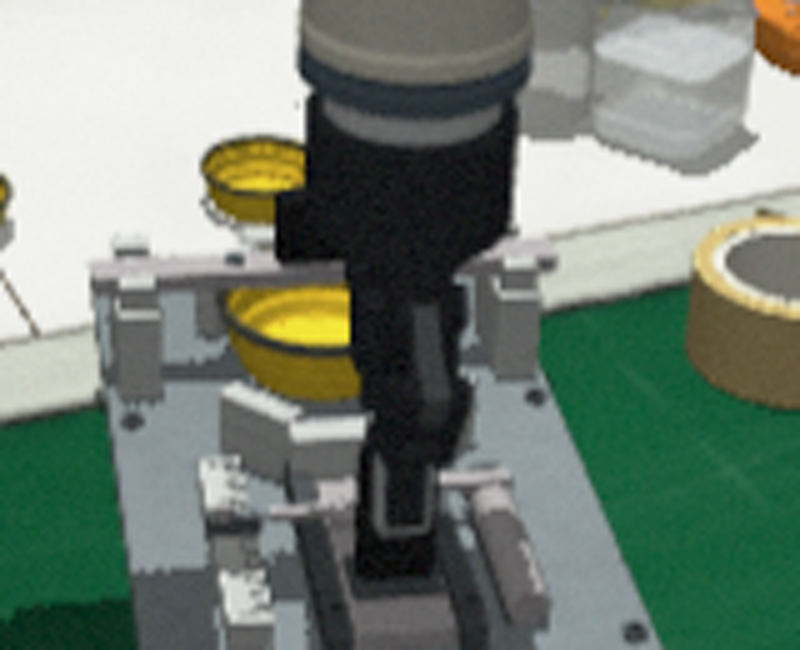

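View pics/sc11.png

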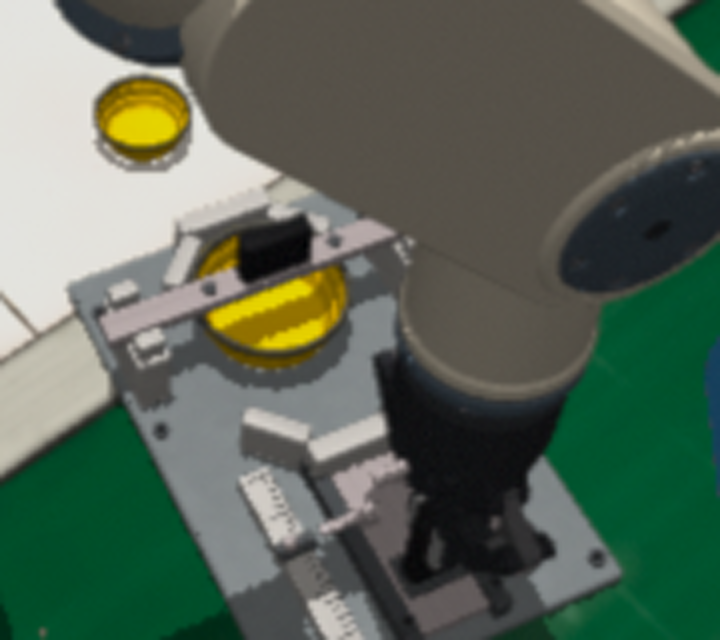

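```bash
python3 -m crank '[[0,0,0.1,-0.16,0,0,-1],[0,0,0.1,-0.16,0,0,-1],[0,0,0.1,-0.14,0,0,-1],[0,0,0.1,-0.14,0,0,-1],[0,0,0.1,-0.14,0,0,-1],[0,0,0.1,-0.14,0,0,-1],[0,0,0.1,-0.14,0,0,-1],[0,0,0.1,-0.14,0,0,-1],[0,0,0.1,-0.14,0,0,-1],[0,0,0.1,-0.14,0,0,-1]]'
python3 d.py '[540.8,-134.2,64,-.258+np.pi/2]'
python3 - <<'E'
from h import *
for n in('side','side','wrist','scene'): cv2.imwrite(f'pics/{n}12.png',cams.grab_frame(n))
crop('wrist12',280,90,80,80,7,'w12a')
E
python3 d.py '[540.8,-134.2,64,-.258+np.pi/2]'
```

```text
clock: 25.67
eef_pos: [530.4, -177.9, 67.7]
tcp_rot: [-1.575, 0.002, 1.308]
contact_force: [3.5, 9.8, -2.9]
opening: 0.153
turn deg [ 0.24 -0.26 -0.11] shift mm [44.89  3.63  1.3 ] F [ 3.5  9.8 -2.9]
turn deg [ 0.24 -0.26 -0.11] shift mm [44.88  3.63  1.3 ] F [ 4.8 10.2 -2.4]
```

View pics/w12a.png

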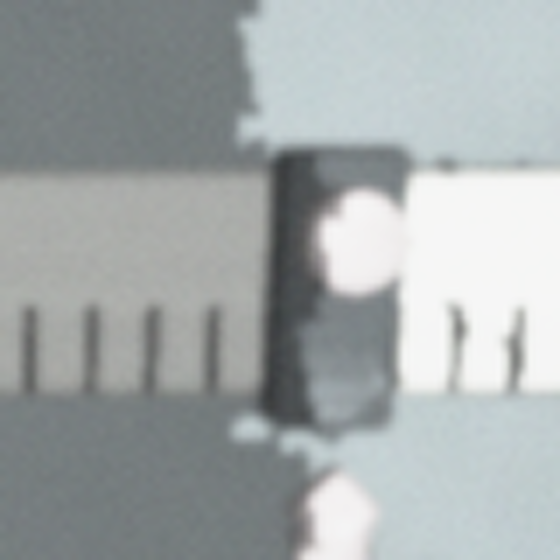

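```bash
python3 -c "
from h import *
crop('side12',220,170,160,130,5,'dc12')"; python3 d.py '[540.8,-134.2,64,-.258+np.pi/2]'
```

```text
turn deg [ 0.24 -0.26 -0.11] shift mm [44.88  3.63  1.3 ] F [ 4.8 10.2 -2.4]
```

View pics/dc12.png

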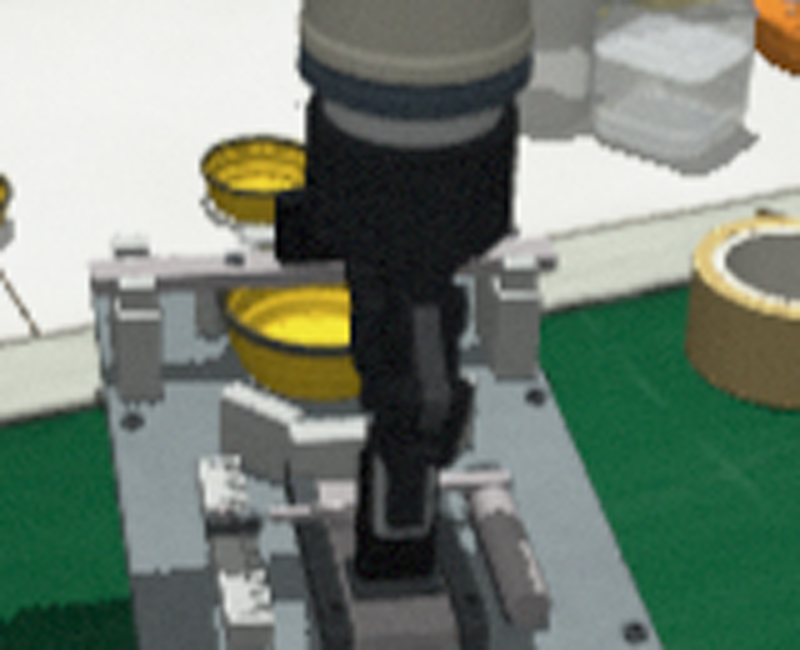

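The bar lies in both notches and the bowl is in place. The pointer stands opposite the clip, and the hold isn't drifting, so I'm handing in.

```bash
python3 -c "
from rig import order
print(order.sign_off())"
```

```text
the job is handed in; nothing more can be done
None
```

I laid the retaining bar in both notches and let go of it. Then I gripped the jaw handle across its 14 mm sides and pulled it about 45 mm out. I handed in with the robot still holding the jaw there, at about 26 s of the 51 s allowed.

**Bar and bowl:** the last pictures show the bar still in both notches and the bowl still in the nest. I placed the bar to within about 1 mm of centre. Its grip block was set down with no load left on the wrist.

**Pointer at the mark:** in the last wrist picture the pointer tip is within about 1 px (under 1 mm) of where it should appear when opposite the clip tip.
- **Disagreement:** my readings of the clip's distance differed between views. Two earlier, more oblique views put the mark 47.5 and 49.6 mm from the pointer's home; close up it came out at about 45 to 46 mm. I relied on the close-up reading, checked against the scale's ticks, because both tips were next to each other in that picture.

**Hold:** the spring pulls with about 11 N, and the arm did not move over the last camera checks. Rows with no commanded shift let the jaw creep back about 1 mm each, so the last rows included a small pull to hold it.

**Forces:** the largest wrist force I saw was about 20 N, briefly as the gripper closed on the handle.

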